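Lever open the shielded sample well

ROBOT

A 7-joint arm with a two-finger parallel gripper is mounted at the origin on the work surface. World frame = base frame: x ahead of the robot, y to its left, z up, the work surface at z = 0. Lengths are in m, angles in rad, forces in N, time in s.
With the tool pointing down it reaches from about 0.425 to 0.875 m from the base axis. Payload 4.7 kg.
Tool frame: the origin (TCP) lies midway between the tips of the shut fingers; the grasp point (between the pads) lies 19 mm behind it; z points along the fingers, y is the direction in which the jaws open and shut (so a half turn about z gives the same grasp; the last joint's range is limited). The gripper opens to 87 mm and grips with 3 to 60 N. Pads are 19 mm wide; open, the fingers measure 117 mm over their backs; the gripper's body (75 mm by 190 mm) begins 51 mm behind the grasp point.
Start: joints at [1.271, 0.321, -0.07, 1.45, 0.023, 1.371, -0.057], TCP at [0.201, -0.618, 0.192] pointing down, gripper open.
Joint ranges: [-2.86, 2.86], [-0.3, 2.09], [-1.38, 1.24], [0.06, 2.45], [-1.56, 4.7], [0.09, 2.05], [-2.69, 2.69]. Speed limits (rad/s): [2.57, 2.57, 3.14, 3.14, 3.14, 3.14, 3.14].

INTERFACE

Orientations are given as a rotation vector (axis times angle).
In Python, from bench import ctrl, optics gives the robot as it stands. The module is installed in compiled form; this text tells all that it offers.
- The arm moves only by the tool step_arm, never from a script. Its argument "deltas" is a list of rows, each a list of 7 numbers: the turn, a rotation vector about the tool's x, y, z in degrees, then the shift along the tool's x, y, z in mm, then the finger opening in mm, from 0 to 87. A call has exactly 8 rows; each row is the pose to reach, as a shift and turn from the pose commanded when the call began, along the tool's axes at that moment; what a row does not reach only later rows make up. A row lasts 1/8 s, in which the tool goes at most 62.5 mm and 10.7 degrees, less where a joint would pass 70% of its speed; a pose out of reach is approached as far as the arm can. A call with a gripper value outside its range is refused whole. The fingers move at their own pace and stop on an object; "newtons" is the grip in N (left out, the last holds). Time passes only in rows, so rows that repeat a pose let the fingers close, or fill a call up. It gives the time, the measured TCP pose, the force and the opening at its end, in the units of the state.
- ctrl.get_state(): the state, without advancing time (a new reading comes with each control period).
- optics.get_image(name): name is "scene" or "top" or "wrist"; returns the picture (384x512x3 uint8, red, green, blue); there is no depth.
- optics.get_calibration(name): a dict with "K" (3x3 intrinsics, pixels), "R" (3x3) and "t" (3): a world point X has camera coordinates R X + t. Camera axes: x right, y down, z forward; pixel columns grow to the right and rows downward; lengths in m; the calibration is good to about 2 mm. A picture is of the moment at which its call begins: read the wrist's pose just before it. get_calibration takes no time and is no camera call; for the wrist camera it gives the pose at the moment of the call.
- ctrl.close_job(): hands the job in, once; it reports no verdict.
The state is a dict: "time": time; "joint_positions": joint angles; "qd": joint speeds; "joint_torque": joint torques, N m; "position": TCP position; "tool_rot": TCP orientation; "ft_force": force on the tool from outside, world axes, zero at the start; "torque": the same for the moment, N m; "grip_width": opening from 0.0 (shut) to 1.0 (fully open).
Only numpy, scipy, OpenCV 4.12 (cv2) and the standard library are available. Lean on these libraries where they do the work, as an engineer would, in place of code of your own. Each camera call takes 0.05 s, during which the arm holds its last target.

TASK

The heavy steel flap over the sample well is raised by the lever that rests in the saddle beside it, but a yellow safety block stands under the lever. Push the block's black post to slide the block along the bench, upright, well out from under the lever (a good 7 cm), then press the red handle of the lever smoothly all the way down and finish while still holding it down, with the flap held up. Only push and press with the fingers: do not lift the block or the lever, do not touch the flap or its station, and leave the bottle, the lens and the canister where they stand.

Things in the scene. Friction and masses are not known exactly. Their poses are not given: they have to be found in the camera images.
- station: White shielded sample well with grey base plate and dark saddle, fixed to the bench. Origin on the bench right under the saddle's notch; y axis along the lever towards the red handle; x axis to the side of the block's post. Base plate 190 mm wide, y = -340 to +30 mm; saddle cheeks 76 mm high; flap y = -95 to -200 mm; housing 110 mm high, y = -212 to -328 mm.
- saddle (a point): Middle of the saddle's open-topped notch, 60 mm above the bench, where the lever's pin should lie.
- lever: Loose aluminium bar 385 x 30 x 12 mm, 0.4 kg, red sleeve (80 x 34 x 16 mm, 190 to 270 mm from the pin) on its long end. Its pin lies in the saddle's open notch and can lift out. Origin at the pin's centre, x along the pin, y level towards the handle at the start, while the bar itself slopes up 0.15 rad. The short end, 110 mm beyond the pin, bears up under the flap's lip.
- lever_pin (a point): Centre of the lever's cross pin (10 mm diameter, 76 mm long).
- lever_press (a point): Point to press, on top of the red sleeve 235 mm from the pin; about 103 mm above the bench at rest (handle up), about 30 mm when fully down, with a rubber foot on the bench. Takes 5 to 10 N and raises the flap as it sinks; let go, it comes back up. With the block under it, it sinks only about 17 mm.
- block: Loose safety block, 0.3 kg, one piece: yellow block 50 x 50 x 66 mm high under the lever between saddle and sleeve; a yellow foot (20 mm high, 40 mm wide) runs along its x axis to x = 155 mm and bears an upright black post (18 mm thick, 40 mm wide, top 80 mm high). Origin under the 50 mm block's centre, on the bench. Fingers go down between lever and post, above the foot, and push the post away.
- block_post (a point): Middle of the post's inner face (it looks back to the lever), 95 mm along x from the block's origin, 55 mm above the bench.
- flap (a joint): Angle of the heavy steel flap (158 x 105 mm, 2.5 kg) over the well, rad: 0 shut, about 0.37 when the lever is fully down. It falls shut by its weight.
- flap_lip (a point): Middle of the top edge of the flap's lip (yellow stripe), on the lever's side.
- objective: Steel microscope lens standing on the bench, 34 mm diameter, 58 mm high. Leave alone. Origin under its centre.
- bottle: White bottle with blue cap, 52 mm diameter, 130 mm high. Leave alone. Origin under its centre.
- canister: Black round canister with grey cap, 68 mm diameter, 50 mm high. Leave alone. Origin under its centre.
Mind the look-alikes: they are no part of the job. What is meant by the block is not purple, and is the smaller of those in its own colour.

How it is judged:
By the outcome, as a careful person would: the job done as asked, in the order asked, and still so for the second after the job is handed in, while the arm keeps its last pose, push and grip.
It also fails if it takes over 45 s, if anything falls off the work surface, if the arm or the gripper's body presses on something with over 40 N, if the wrist force passes 120 N, or if a joint passes its speed limit or range.

## Working session

There is one attempt and no reset: what is moved stays moved. The work goes in short steps, Python scripts to look and compute and a tool call to move; the robot and the scene stay as the last step left them, time stands still between calls to the robot, and variables do not carry over. Pictures are saved under pics/ and viewed, and the job is handed in when it is done.

Besides the shell and the picture viewer there is one more tool, called after "Call:" as name(argument=value, ...), one argument or row to a line, values as JSON. step_arm: Moves the arm, as the interface text tells. Its arguments: {"type":"object","properties":{"deltas":{"type":"array"},"newtons":{"type":"number"}},"required":["deltas"]}

```bash
mkdir -p pics
cat > h.py <<'E'
import numpy as np, cv2
from bench import ctrl, optics
def snap(n,f):
    im=optics.get_image(n); cv2.imwrite('pics/'+f,cv2.cvtColor(im,cv2.COLOR_RGB2BGR)); return im
def cal(n):
    c=optics.get_calibration(n); return [np.array(c[k]) for k in ('K','R','t')]
def ray(n,u,v,z):
    K,R,t=cal(n); d=R.T@np.linalg.inv(K)@np.array([u,v,1.]); o=-R.T@t
    return o+d*(z-o[2])/d[2]
def proj(n,X):
    K,R,t=cal(n); p=K@(R@np.array(X,float)+t); return p[:2]/p[2]
E
python3 - <<'E'
from h import *
snap('top','t1.png');snap('scene','s1.png')
s=ctrl.get_state();print(s['position'],s['tool_rot'],s['time'],s['ft_force'])
for n in('top','scene'):
    K,R,t=cal(n);print(K,-R.T@t,R)
E
```

```text
[ 0.20042924 -0.61773923  0.19145956] [-3.10132251e+00 -4.90741535e-01  6.14084220e-04] 0.1 [0.31008423 0.01621628 0.52973288]
[[403.89944252   0.         254.67815736]
 [  0.         403.89944252 191.91579554]
 [  0.           0.           1.        ]] [ 0.3927391  -0.03014691  1.35691057] [[ 0.01235019 -0.99988175 -0.00916251]
 [-0.9977017  -0.01171169 -0.06673941]
 [ 0.06662421  0.00996569 -0.99772837]]
[[493.77706005   0.         250.69406397]
 [  0.         493.77706005 192.72986733]
 [  0.           0.           1.        ]] [ 1.07190859 -0.94472064  1.00152043] [[ 0.85256115  0.52255425 -0.00874892]
 [ 0.32457426 -0.54252375 -0.7748029 ]
 [-0.40962304  0.65772717 -0.63214233]]
```

View pics/t1.png

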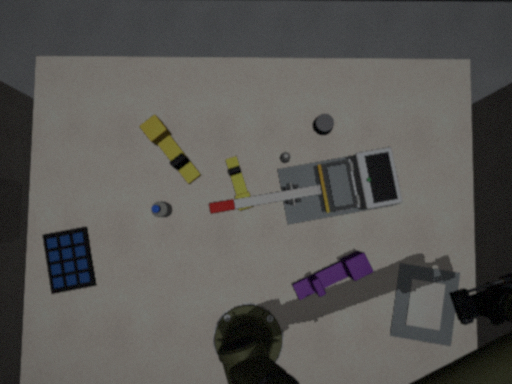

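View pics/s1.png

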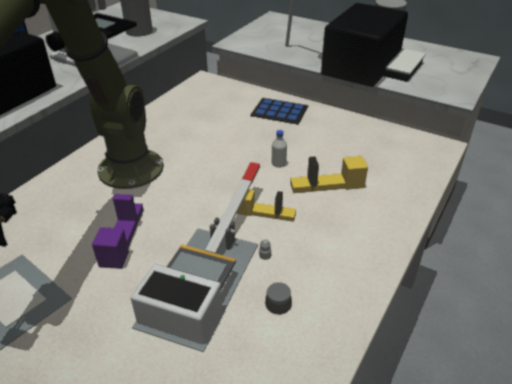

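Run:
```python
import cv2
a=cv2.imread('pics/t1.png')[135:235,190:410];cv2.imwrite('pics/t1z.png',cv2.resize(a,(792,360),interpolation=cv2.INTER_CUBIC))
a=cv2.imread('pics/s1.png')[150:350,130:330];cv2.imwrite('pics/s1z.png',cv2.resize(a,(600,600),interpolation=cv2.INTER_CUBIC))
```

```text
(no output)
```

View pics/t1z.png

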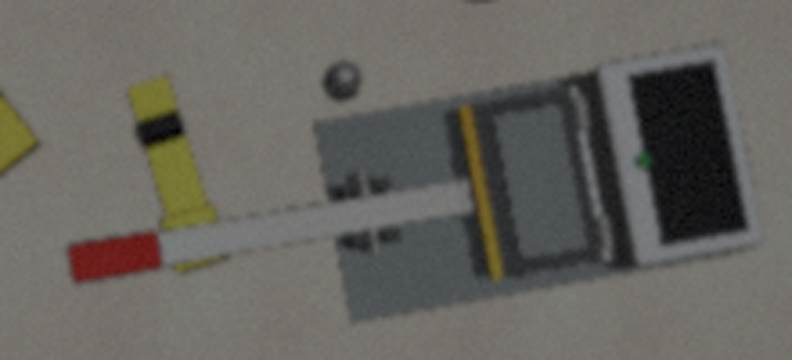

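View pics/s1z.png

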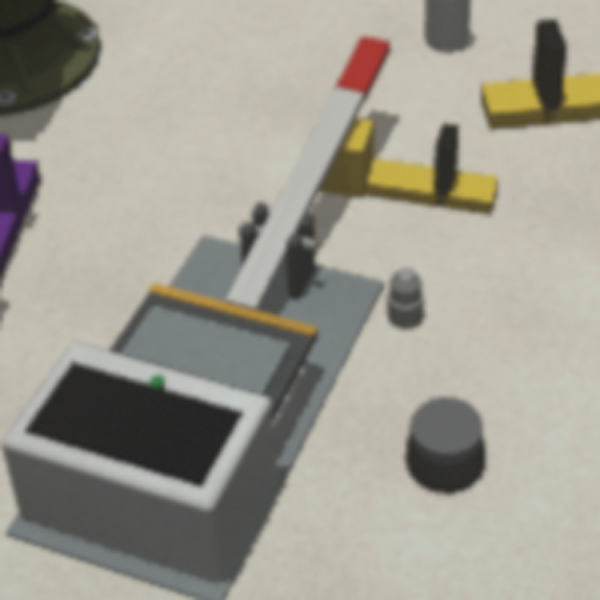

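```bash
cat > fit.py <<'E'
from h import *
from scipy.optimize import least_squares
C={n:cal(n) for n in('top','scene')}
def pj(n,X):
    K,R,t=C[n]; p=(R@X.T).T+t; p=p@K.T; return p[:,:2]/p[:,2:]
def T(n,p): 
    p=np.array(p,float); return p/3.6+[190,135] if n=='top' else p/3+[130,150]
def fit(obs,x0):
    def res(q,full=False):
        c,s=np.cos(q[2]),np.sin(q[2]); r=[]
        for n,px,X in obs:
            X=np.array([X],float)/1000
            W=np.column_stack([q[0]+c*X[:,0]-s*X[:,1],q[1]+s*X[:,0]+c*X[:,1],X[:,2]])
            r.append((pj(n,W)-T(n,px))[0])
        return np.array(r) if full else np.ravel(r)
    o=least_squares(res,x0,loss='soft_l1'); print(np.round(o.x,4)); print(np.round(res(o.x,True),1).tolist()); return o.x
def w(q,X):
    c,s=np.cos(q[2]),np.sin(q[2]);X=np.array(X)/1000
    return np.array([q[0]+c*X[0]-s*X[1],q[1]+s*X[0]+c*X[1],X[2]])
E
python3 - <<'E'
from fit import *
st=fit([('top',(316,122),(95,30,4)),('top',(350,323),(-95,30,4)),('top',(70,245),(17,267,112)),('top',(76,283),(-17,267,112)),
('top',(157,232),(17,188,100)),('top',(162,264),(-17,188,100)),
('top',(720,45),(0+75,-328,110)),('top',(757,240),(-75,-328,110)),
('scene',(205,236),(-95,30,4)),('scene',(383,286),(95,30,4)),('scene',(388,45),(17,267,112)),('scene',(362,38),(-17,267,112))],[.43,-.1,.1])
print('press',w(st,(0,230,103)))
b=fit([('top',(128,88),(155,20,20)),('top',(166,76),(155,-20,20)),('top',(180,115),(113,-20,80)),('top',(137,123),(113,20,80)),('top',(178,270),(-25,25,66)),('top',(228,257),(-25,-25,66)),
('scene',(497,178),(155,20,20)),('scene',(490,211),(155,-20,0)),('scene',(458,126),(113,20,80)),('scene',(365,193),(25,-25,0))],[.43,.05,.1])
print('post',w(b,(95,0,55)),'block in station frame', (lambda d:(np.cos(st[2])*d[0]+np.sin(st[2])*d[1],-np.sin(st[2])*d[0]+np.cos(st[2])*d[1]))(b[:2]-st[:2]))
print('end',w(b,(155,0,0)))
for n,p,z in(('objective',(342,80),.05),):
    print(n,ray('top',*T('top',p),z))
print('bottle',ray('top',160,209,.1),'bigyellow',ray('top',198,178,.02))
print(ctrl.get_state()['joint_positions'])
E
```

```text
[ 0.4757 -0.1401  0.1938]
[[-0.3, -0.4], [0.7, -0.6], [-1.2, -0.4], [-1.0, -0.1], [0.1, -1.2], [0.6, 0.6], [3.6, 2.2], [3.2, -4.5], [-1.3, -0.3], [0.2, -1.3], [0.7, -3.4], [-0.9, -3.2]]
press [0.43137522 0.08560403 0.103     ]
[0.4492 0.0168 0.3085]
[[-0.3, -0.4], [0.6, -0.5], [-0.5, -1.8], [-0.6, -0.4], [-0.7, 0.8], [0.4, -0.1], [-0.2, -1.1], [-0.5, 1.5], [-0.2, -1.2], [-1.4, 1.9]]
post [0.5396825  0.04560238 0.055     ] block in station frame (np.float64(0.004198035800427616), np.float64(0.15901740090359628))
end [0.59685024 0.06381911 0.        ]
objective [ 0.5945     -0.11452703  0.05      ]
bottle [0.41984145 0.27684437 0.1       ] bigyellow [0.52623012 0.17248556 0.02      ]
[ 1.27107891  0.32173538 -0.07010958  1.4515935   0.0226374   1.37077937
 -0.05690716]
```

```bash
cat > d.py <<'E'
from fit import *
from scipy.spatial.transform import Rotation as Ro
def delta(X,yaw=None):
    s=ctrl.get_state();R=Ro.from_rotvec(s['tool_rot']).as_matrix()
    print('t',s['time'],'pos',np.round(s['position'],4),'F',np.round(s['ft_force'],1),'xaxis yaw',np.arctan2(R[1,0],R[0,0]),'z',np.round(R[:,2],3),'w',s['grip_width'])
    print('delta mm',np.round(R.T@(np.array(X)-s['position'])*1000,1))
E
python3 - <<'E'
from d import *
st=fit([('top',(316,122),(95,30,4)),('top',(350,323),(-95,30,4)),('top',(70,245),(17,266,108)),('top',(76,283),(-17,266,108)),
('top',(157,232),(17,187,96)),('top',(162,264),(-17,187,96)),
('scene',(205,236),(-95,30,4)),('scene',(383,286),(95,30,4)),('scene',(388,45),(17,266,108)),('scene',(362,38),(-17,266,108))],[.43,-.1,.1])
print('press',w(st,(0,231,103)))
delta(w([.4492,.0168,.3085],(72,0,190)))
E
```

```text
[ 0.4752 -0.1407  0.1896]
[[-0.0, -0.3], [0.8, -0.5], [-0.5, -0.6], [-0.4, -0.3], [0.6, -1.3], [1.1, 0.5], [-1.5, -0.4], [-0.1, -1.2], [0.7, -2.0], [-0.9, -1.9]]
press [0.43163041 0.08611479 0.103     ]
t 0.1 pos [ 0.2004 -0.6177  0.1915] F [0.3 0.  0.5] xaxis yaw 0.31387016900651465 z [-0.001  0.002 -1.   ] w 1.00053406515503
delta mm [ 504.5 -526.3    2.3]
```

Call:
step_arm(
  deltas=[
    [0,0,0,30,-31,-10,0],
    [0,0,0,65,-68,-20,0],
    [0,0,0,100,-105,-30,0],
    [0,0,0,136,-142,-30,0],
    [0,0,0,172,-179,-30,0],
    [0,0,0,208,-217,-30,0],
    [0,0,0,244,-255,-30,0],
    [0,0,0,280,-292,-30,0],
  ],
  newtons=20,
)

```text
time: 1.1
position: [0.3771, -0.2523, 0.2222]
tool_rot: [3.103, 0.491, -0.0]
ft_force: [1.9, 0.4, -0.2]
grip_width: 0.169
```

Run:
```python
from d import *
delta(w([.4492,.0168,.3085],(72,0,190)))
print(ctrl.get_state()['joint_positions'])
```

```text
t 1.1 pos [ 0.3771 -0.2523  0.2222] F [ 1.9  0.4 -0.2] xaxis yaw 0.3137994524933917 z [-0. -0. -1.] w 0.16901174475479283
delta mm [ 223.6 -233.4   32.1]
[ 0.94155937 -0.1035268  -0.37882328  1.85182765 -0.03859881  1.38624358
 -0.68532896]
```

Call:
step_arm(
  deltas=[
    [0,0,0,36,-38,0,0],
    [0,0,0,72,-76,0,0],
    [0,0,0,108,-113,0,0],
    [0,0,0,144,-150,0,0],
    [0,0,0,180,-188,0,0],
    [0,0,0,212,-222,0,0],
    [0,0,0,224,-234,0,0],
    [0,0,0,224,-234,0,0],
  ],
)

```text
time: 2.1
position: [0.5174, 0.0391, 0.222]
tool_rot: [-3.101, -0.496, 0.001]
ft_force: [-0.4, 0.1, 0.4]
grip_width: 0.007
```

Run:
```python
from d import *
delta(w([.4492,.0168,.3085],(72,0,190)))
print(ctrl.get_state()['joint_positions'])
snap('wrist','w2.png');snap('top','t2.png')
P=w([.4492,.0168,.3085],(95,0,80));
for y in(-20,20):print(proj('wrist',w([.4492,.0168,.3085],(95,y,80))),proj('wrist',w([.4492,.0168,.3085],(155,y,20))))
print('tcp',proj('wrist',ctrl.get_state()['position']))
```

```text
t 2.1 pos [0.5174 0.0391 0.222 ] F [-0.4  0.1  0.4] xaxis yaw 0.3170820275507386 z [-0.001  0.001 -1.   ] w 0.006648875083631488
delta mm [ 0.2  0.6 32. ]
[ 0.61993794  0.07273286 -0.77518004  1.70478336  0.05082122  1.38592564
 -1.41702748]
[269.40165006 153.37101471] [267.85886712  99.46840052]
[234.50600055 153.24378182] [236.7397801   99.35106955]
tcp [253.43633969 219.75006407]
```

View pics/w2.png

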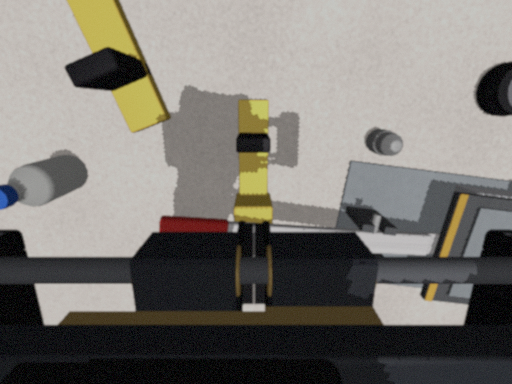

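View pics/t2.png

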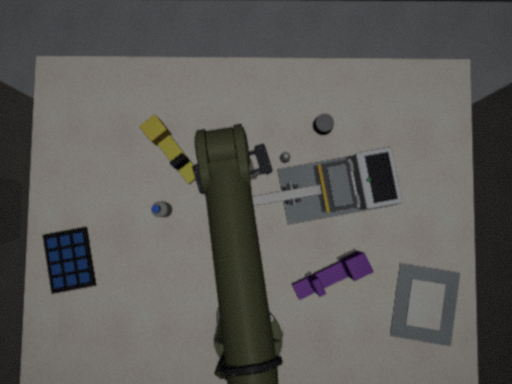

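Call:
step_arm(
  deltas=[
    [0,0,0,0,0,25,0],
    [0,0,0,0,0,55,0],
    [0,0,0,0,0,85,0],
    [0,0,0,0,0,110,0],
    [0,0,0,0,0,135,0],
    [0,0,0,0,0,155,0],
    [0,0,0,0,0,170,0],
    [0,0,0,0,0,178,0],
  ],
)

```text
time: 3.2
position: [0.5172, 0.0365, 0.0437]
tool_rot: [3.103, 0.489, -0.001]
ft_force: [-0.2, 0.0, -0.6]
grip_width: 0.005
```

Run:
```python
from d import *
delta(w([.4492,.0168,.3085],(72,0,42)))
snap('wrist','w3.png');snap('scene','s3.png')
```

```text
t 3.2 pos [0.5172 0.0365 0.0437] F [-0.2  0.  -0.6] xaxis yaw 0.31238213522731567 z [-0.001 -0.001 -1.   ] w 0.0054157293795906065
delta mm [ 1.2 -1.9  1.7]
```

View pics/w3.png

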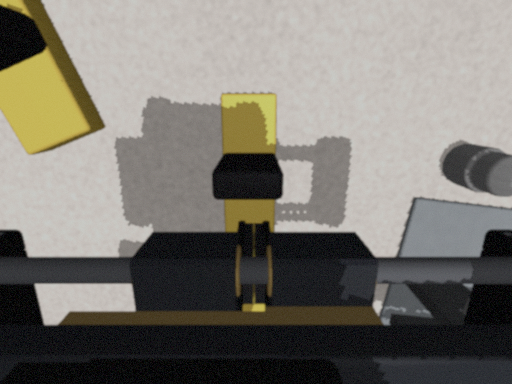

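View pics/s3.png

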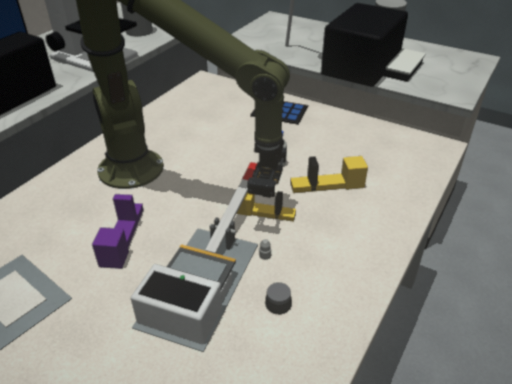

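Run:
```python
from d import *
for z in(.08,.12): print([np.round(ray('top',u,v,z)[:2],3) for u,v in((170,160),(182,151),(190,159),(178,168))])
a=cv2.imread('pics/t1.png')[110:190,135:205];cv2.imwrite('pics/t1b.png',cv2.resize(a,(700,600)[:2] if 0 else (490,560),interpolation=cv2.INTER_CUBIC))
s=ctrl.get_state();R=Ro.from_rotvec(s['tool_rot']).as_matrix();p=s['position']
for dx in(0,115):print([np.round(p+R@(np.array([dx+x,-97,0])/1000),3)[:2] for x in(-38,38)])
```

```text
[array([0.577, 0.254]), array([0.606, 0.216]), array([0.581, 0.19 ]), array([0.552, 0.228])]
[array([0.571, 0.245]), array([0.6  , 0.209]), array([0.575, 0.183]), array([0.547, 0.22 ])]
[array([0.451, 0.118]), array([0.523, 0.141])]
[array([0.561, 0.153]), array([0.633, 0.176])]
```

View pics/t1b.png

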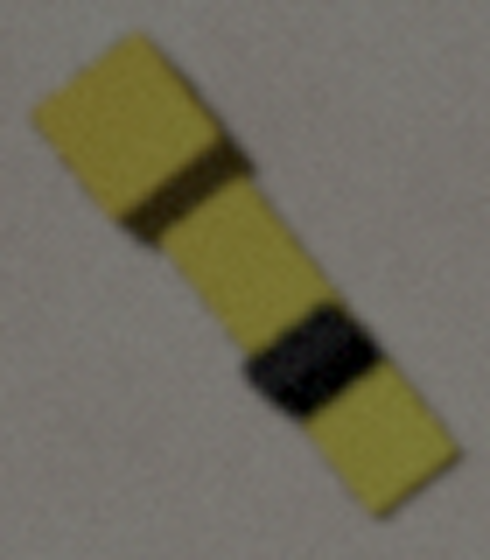

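Call:
step_arm(
  deltas=[
    [0,0,0,2,-2,0,0],
    [0,0,0,6,-3,0,0],
    [0,0,0,10,-3,0,0],
    [0,0,0,15,-3,0,0],
    [0,0,0,21,-3,0,0],
    [0,0,0,28,-3,0,0],
    [0,0,0,35,-3,0,0],
    [0,0,0,42,-3,0,0],
  ],
)

```text
time: 4.3
position: [0.5571, 0.0536, 0.0443]
tool_rot: [-3.103, -0.491, 0.0]
ft_force: [-2.6, -0.8, 0.5]
grip_width: 0.009
```

Run:
```python
from d import *
delta(w([.4492,.0168,.3085],(185,0,42)))
snap('wrist','w4.png')
```

```text
t 4.3 pos [0.5571 0.0536 0.0443] F [-2.6 -0.8  0.5] xaxis yaw 0.3137661726371278 z [-0.  0. -1.] w 0.008732935656789058
delta mm [71.   2.7  2.3]
```

View pics/w4.png

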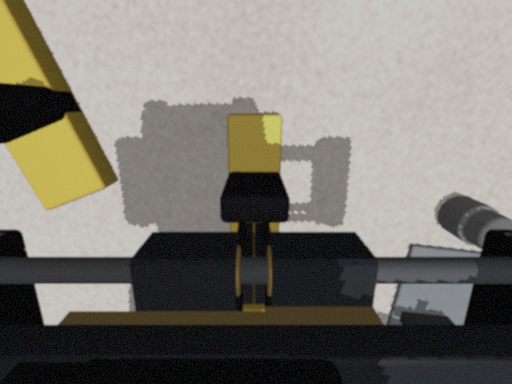

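Contact is centred on the post (u≈254), with a push of 2.7 N. I'll keep pushing.

Call:
step_arm(
  deltas=[
    [0,0,0,8,0,0,0],
    [0,0,0,18,0,0,0],
    [0,0,0,28,0,0,0],
    [0,0,0,39,0,0,0],
    [0,0,0,50,0,0,0],
    [0,0,0,60,0,0,0],
    [0,0,0,68,0,0,0],
    [0,0,0,72,0,0,0],
  ],
)

```text
time: 5.35
position: [0.6255, 0.0759, 0.0444]
tool_rot: [-3.103, -0.491, 0.0]
ft_force: [-1.4, 0.7, 0.8]
grip_width: 0.006
```

Call:
step_arm(
  deltas=[
    [0,0,0,-3,0,0,0],
    [0,0,0,-10,0,0,0],
    [0,0,0,-15,0,-5,0],
    [0,0,0,-15,0,-30,0],
    [0,0,0,-15,0,-65,0],
    [0,0,0,-15,0,-100,0],
    [0,0,0,-15,0,-130,0],
    [0,0,0,-15,0,-145,0],
  ],
)

```text
time: 6.35
position: [0.6114, 0.0711, 0.1918]
tool_rot: [3.102, 0.491, 0.005]
ft_force: [-0.1, 0.4, -0.5]
grip_width: 0.006
```

Run:
```python
from d import *
delta(w([.4752,-.1407,.1896],(0,231,180)))
snap('wrist','w5.png');snap('scene','s5.png')
b=[.4492,.0168,.3085]
print([np.round(proj('wrist',w([.4752,-.1407,.1896],(x,y,z)))) for x,y,z in((17,187,96),(17,266,108),(-17,266,108),(-17,187,96))])
a=cv2.imread('pics/s5.png')[100:300,150:400];cv2.imwrite('pics/s5z.png',cv2.resize(a,(750,600),interpolation=cv2.INTER_CUBIC))
```

```text
t 6.35 pos [0.6114 0.0711 0.1918] F [-0.1  0.4 -0.5] xaxis yaw 0.31372648313670737 z [ 0.003 -0.    -1.   ] w 0.0057382563345377705
delta mm [-166.4  -69.8   11.2]
[array([233., 314.]), array([162., 314.]), array([161., 339.]), array([230., 337.])]
```

View pics/w5.png

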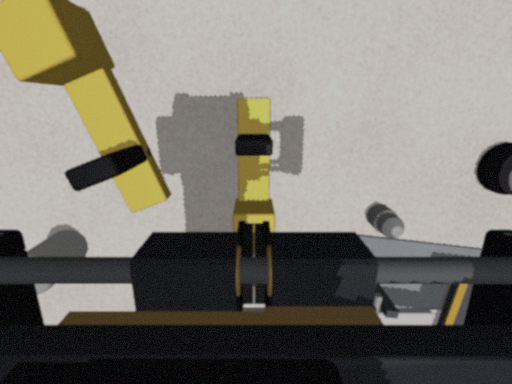

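View pics/s5z.png

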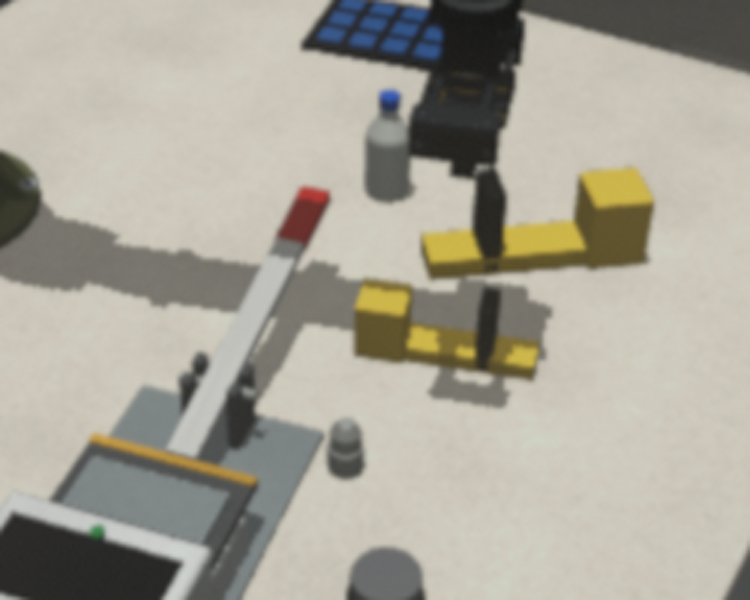

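Call:
step_arm(
  deltas=[
    [0,0,0,-15,-6,0,0],
    [0,0,1,-40,-17,0,0],
    [0,0,3,-70,-29,0,0],
    [0,0,5,-100,-42,0,0],
    [0,0,7,-130,-54,0,0],
    [0,0,7,-152,-64,0,0],
    [0,0,7,-166,-70,0,0],
    [0,0,7,-166,-70,0,0],
  ],
)

```text
time: 7.45
position: [0.4301, 0.0859, 0.1884]
tool_rot: [3.126, 0.3, -0.002]
ft_force: [-0.2, 0.1, 0.5]
grip_width: 0.004
```

Run:
```python
from d import *
delta(w([.4752,-.1407,.1896],(0,231,110)))
print(np.round(ctrl.get_state()['joint_positions'],2))
snap('scene','s6.png');snap('wrist','w6.png')
p=ctrl.get_state()['position'];print('tcp px',proj('scene',p),proj('scene',[p[0],p[1],.103]))
a=cv2.imread('pics/s6.png')[100:300,150:400];cv2.imwrite('pics/s6z.png',cv2.resize(a,(750,600),interpolation=cv2.INTER_CUBIC))
```

```text
t 7.45 pos [0.4301 0.0859 0.1884] F [-0.2  0.1  0.5] xaxis yaw 0.1912186264827586 z [-0.001 -0.001 -1.   ] w 0.003542012467059376
delta mm [ 1.7 -0.1 78.4]
[ 0.59 -0.14 -0.77  1.92 -0.1   1.32 -1.53]
tcp px [250.57707645 146.07975563] [250.82706175 169.52355286]
```

View pics/s6z.png

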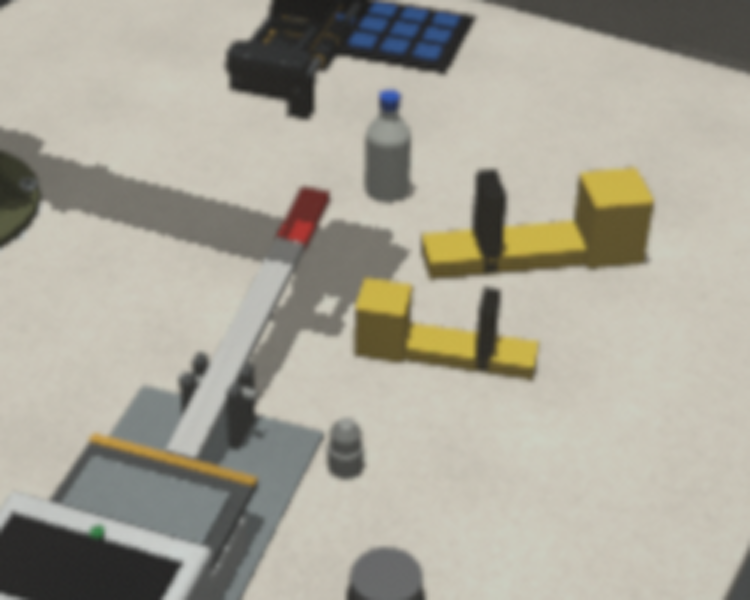

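View pics/w6.png

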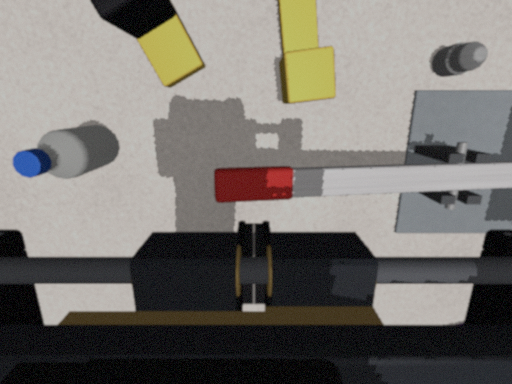

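Run:
```python
from d import *
q=[.4752,-.1407,.1896]
p=ctrl.get_state()['position']
cs=((17,187,96),(17,266,108),(-17,266,108),(-17,187,96))
for n in('wrist','scene','top'):
    print(n,[np.round(proj(n,w(q,c)),1).tolist() for c in cs],'tcp',proj(n,p),'below',proj(n,[p[0],p[1],.103]))
print(proj('scene',[.6114,.0711,.1918]))
for n in ('bottle',(.42,.277,0)),: print(n, proj('wrist',n[1]),proj('scene',n[1]))
for uv in((215,168),(291,167),(292,198),(216,202)): print(ray('wrist',*uv,.103))
K,R,t=cal('wrist');print(-R.T@t)
```

```text
wrist [[297.8, 168.3], [216.7, 170.9], [217.9, 204.7], [296.4, 200.9]] tcp [253.55180474 219.76426048] below [253.56860177 186.9723578 ]
scene [[251.1, 180.8], [260.0, 163.0], [249.8, 160.8], [240.5, 178.4]] tcp [250.57707645 146.07975563] below [250.82706175 169.52355286]
top [[234.2, 198.1], [208.9, 202.5], [210.7, 213.3], [236.1, 208.9]] tcp [218.43017653 205.0428097 ] below [221.15644544 205.99054743]
[303.1136037  166.31971669]
('bottle', (0.42, 0.277, 0)) [107.60996916 147.16726784] [277.18002586 164.2039075 ]
[0.44307086 0.12621317 0.103     ]
[0.457946   0.05425774 0.103     ]
[0.42747682 0.04621909 0.103     ]
[0.40898303 0.11992813 0.103     ]
[0.50758856 0.10062066 0.38070099]
```

Run:
```python
import cv2
a=cv2.imread('pics/s6.png')[95:185,210:300];cv2.imwrite('pics/s6y.png',cv2.resize(cv2.convertScaleAbs(a,alpha=1.6),(600,600),interpolation=cv2.INTER_CUBIC))
```

```text
(no output)
```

View pics/s6y.png

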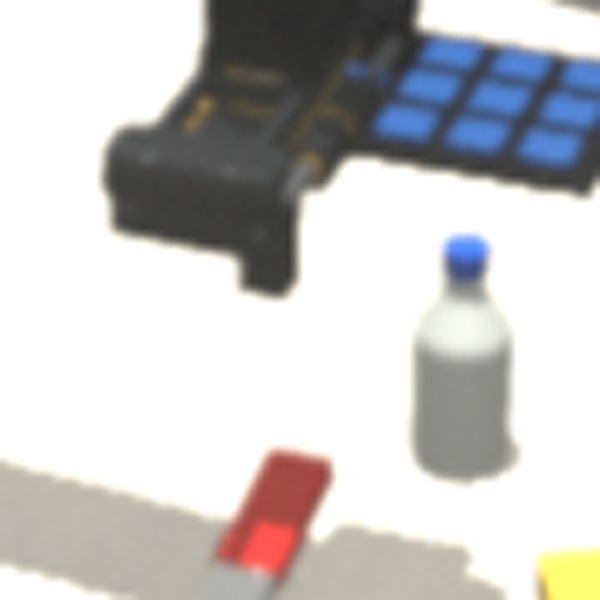

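Run:
```python
from d import *
s=ctrl.get_state();R=Ro.from_rotvec(s['tool_rot']).as_matrix();p=s['position']
for d in(0,10,20,30):
  for x in (0,9.5): print(d,x,np.round(proj('wrist',p+R@np.array([x,0,-d])/1e3),1),np.round(proj('scene',p+R@np.array([x,15,-d])/1e3),1))
print(proj('scene',(.42,.277,.13)))
# block pose now from wrist w5? use w6 : block top
a=cv2.imread('pics/w6.png')[210:320,200:310];cv2.imwrite('pics/w6z.png',cv2.resize(cv2.convertScaleAbs(a,alpha=2.5),(600,600),interpolation=cv2.INTER_CUBIC))
```

```text
0 0 [253.6 219.8] [248.8 148.8]
0 9.5 [253.5 207. ] [251.8 149.4]
10 0 [253.5 225.4] [248.7 145.9]
10 9.5 [253.5 212.1] [251.8 146.5]
20 0 [253.5 231.5] [248.7 143. ]
20 9.5 [253.5 217.6] [251.8 143.7]
30 0 [253.5 238.4] [248.7 140.1]
30 9.5 [253.5 223.8] [251.7 140.8]
[278.17598898 132.08614895]
```

View pics/w6z.png

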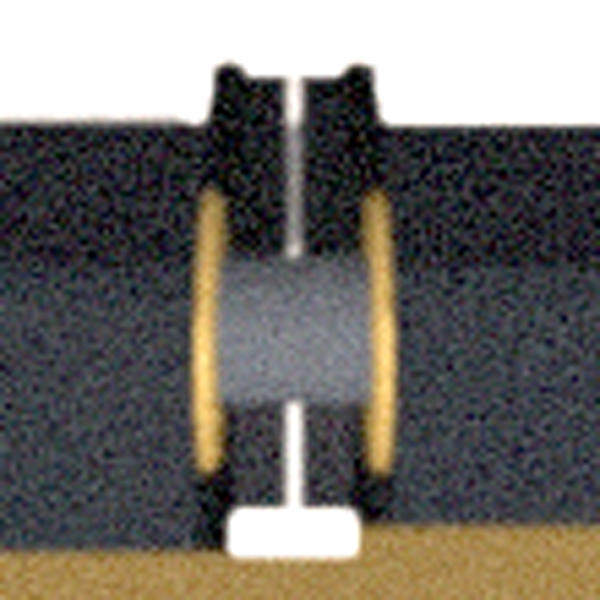

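Call:
step_arm(
  deltas=[
    [0,0,0,1,0,10,0],
    [0,0,0,2,0,22,0],
    [0,0,0,2,0,36,0],
    [0,0,0,2,0,50,0],
    [0,0,0,2,0,62,0],
    [0,0,0,2,0,70,0],
    [0,0,0,2,0,75,0],
    [0,0,0,2,0,76,0],
  ],
)

```text
time: 8.55
position: [0.4333, 0.0867, 0.1133]
tool_rot: [3.127, 0.301, -0.0]
ft_force: [0.2, 0.2, -0.3]
grip_width: 0.004
```

Run:
```python
from d import *
delta(w([.4752,-.1407,.1896],(0,231,103)))
snap('scene','s7.png');snap('wrist','w7.png')
a=cv2.imread('pics/s7.png')[115:205,200:290];cv2.imwrite('pics/s7y.png',cv2.resize(cv2.convertScaleAbs(a,alpha=1.6),(600,600),interpolation=cv2.INTER_CUBIC))
```

```text
t 8.55 pos [0.4333 0.0867 0.1133] F [ 0.2  0.2 -0.3] xaxis yaw 0.19168944792696285 z [-0. -0. -1.] w 0.00435923393134708
delta mm [-1.7  0.3 10.3]
```

View pics/s7y.png

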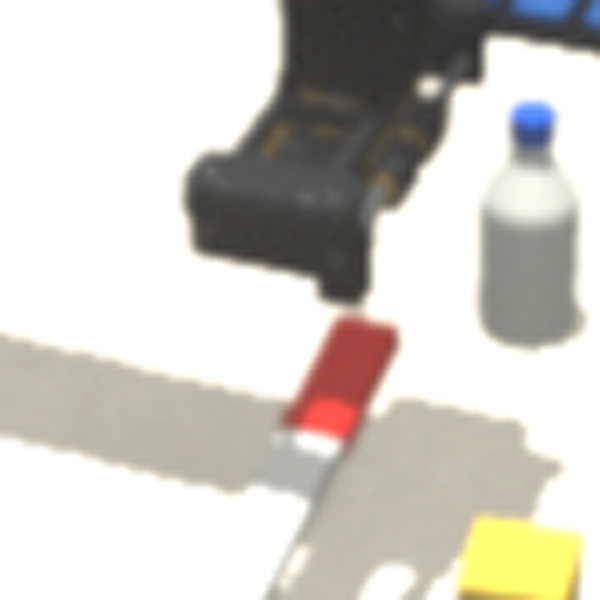

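View pics/w7.png

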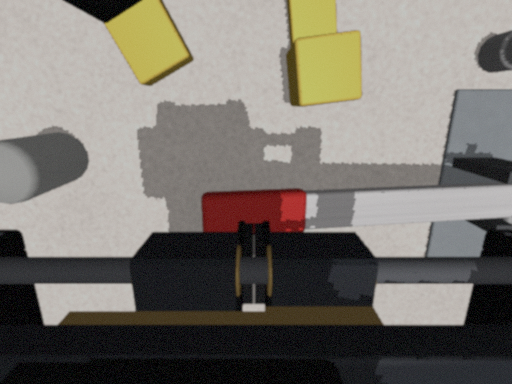

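Call:
step_arm(
  deltas=[
    [0,0,0,-1,0,3,0],
    [0,0,0,-1,0,6,0],
    [0,0,0,-1,0,9,0],
    [0,0,0,-1,0,12,0],
    [0,0,0,-1,0,15,0],
    [0,0,0,-1,0,18,0],
    [0,0,0,-1,0,20,0],
    [0,0,0,-1,0,22,0],
  ],
)

```text
time: 9.65
position: [0.4324, 0.0865, 0.0913]
tool_rot: [3.127, 0.301, -0.0]
ft_force: [-0.7, 0.3, -0.1]
grip_width: 0.007
```

Run:
```python
from d import *
delta(w([.4752,-.1407,.1896],(0,231,103)))
snap('scene','s8.png');
a=cv2.imread('pics/s8.png')[115:295,150:330];cv2.imwrite('pics/s8y.png',cv2.resize(cv2.convertScaleAbs(a,alpha=1.3),(600,600),interpolation=cv2.INTER_CUBIC))
```

```text
t 9.65 pos [0.4324 0.0865 0.0913] F [-0.7  0.3 -0.1] xaxis yaw 0.1916104982354983 z [-0. -0. -1.] w 0.007005554106445659
delta mm [ -0.8   0.2 -11.7]
```

View pics/s8y.png

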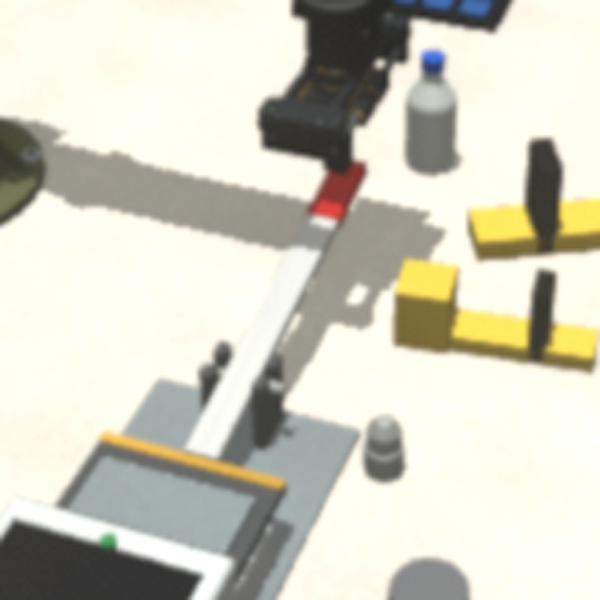

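Call:
step_arm(
  deltas=[
    [0,0,0,0,0,3,0],
    [0,0,0,0,0,6,0],
    [0,0,0,0,0,9,0],
    [0,0,0,0,0,12,0],
    [0,0,0,0,0,15,0],
    [0,0,0,0,0,18,0],
    [0,0,0,0,0,20,0],
    [0,0,0,0,0,22,0],
  ],
)

```text
time: 10.7
position: [0.4326, 0.0871, 0.0699]
tool_rot: [-3.127, -0.301, -0.0]
ft_force: [-2.3, 1.8, 5.4]
grip_width: 0.002
```

Run:
```python
from d import *
delta(w([.4752,-.1407,.1896],(0,231,103)))
snap('scene','s9.png');snap('wrist','w9.png')
a=cv2.imread('pics/s9.png')[115:295,150:330];cv2.imwrite('pics/s9y.png',cv2.resize(cv2.convertScaleAbs(a,alpha=1.3),(600,600),interpolation=cv2.INTER_CUBIC))
```

```text
t 10.7 pos [0.4326 0.0871 0.0699] F [-2.3  1.8  5.4] xaxis yaw 0.19175090547379323 z [ 0.     0.001 -1.   ] w 0.0015343573483970402
delta mm [ -1.1   0.8 -33.1]
```

View pics/s9y.png

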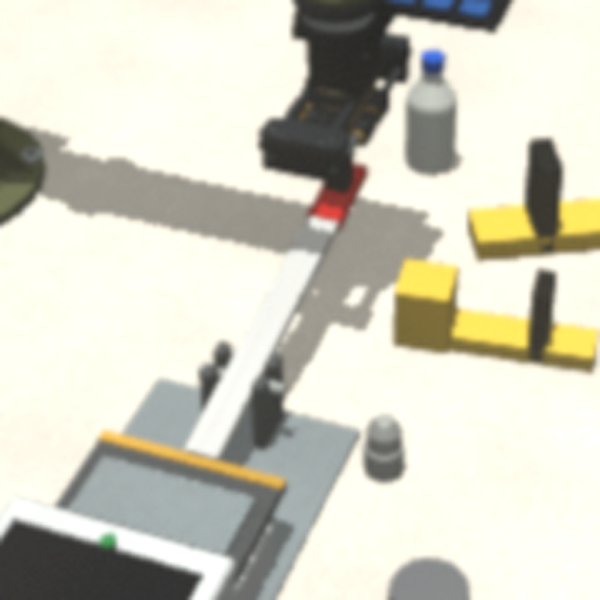

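View pics/w9.png

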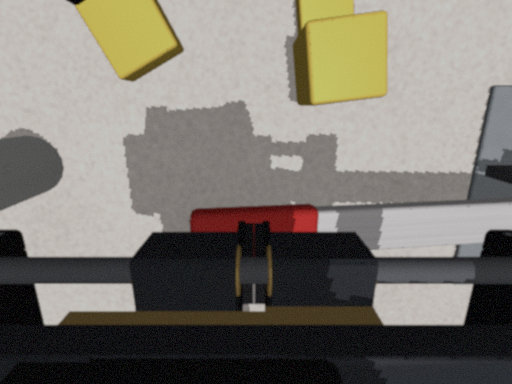

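Call:
step_arm(
  deltas=[
    [0,0,0,0,0,3,0],
    [0,0,0,0,0,7,0],
    [0,0,0,0,0,11,0],
    [0,0,0,0,0,15,0],
    [0,0,0,0,0,19,0],
    [0,0,0,0,0,23,0],
    [0,0,0,0,0,27,0],
    [0,0,0,0,0,31,0],
  ],
)

```text
time: 11.8
position: [0.4332, 0.0889, 0.0393]
tool_rot: [-3.125, -0.302, -0.003]
ft_force: [-1.5, 3.4, 6.9]
grip_width: 0.007
```

Run:
```python
from d import *
delta(w([.4752,-.1407,.1896],(0,231,103)))
snap('scene','s10.png');snap('wrist','w10.png')
a=cv2.imread('pics/s10.png')[115:295,150:330];cv2.imwrite('pics/s10y.png',cv2.resize(cv2.convertScaleAbs(a,alpha=1.3),(600,600),interpolation=cv2.INTER_CUBIC))
```

```text
t 11.8 pos [0.4332 0.0889 0.0393] F [-1.5  3.4  6.9] xaxis yaw 0.19251015132375263 z [ 0.002  0.003 -1.   ] w 0.007155636164006763
delta mm [ -1.9   2.3 -63.7]
```

View pics/s10y.png

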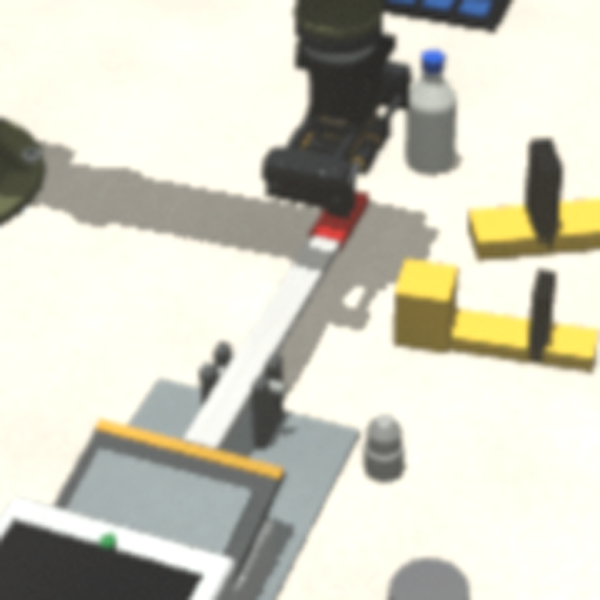

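View pics/w10.png

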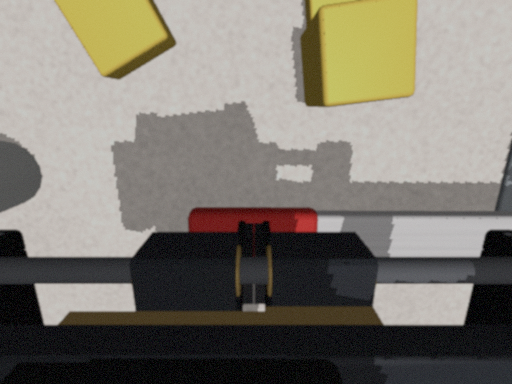

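Call:
step_arm(
  deltas=[
    [0,0,0,0,0,4,0],
    [0,0,0,0,0,8,0],
    [0,0,0,0,0,12,0],
    [0,0,0,0,0,16,0],
    [0,0,0,0,0,20,0],
    [0,0,0,0,0,24,0],
    [0,0,0,0,0,28,0],
    [0,0,0,0,0,32,0],
  ],
)

```text
time: 12.9
position: [0.4333, 0.0884, 0.0071]
tool_rot: [-3.125, -0.302, -0.003]
ft_force: [-0.2, 3.5, 6.0]
grip_width: 0.005
```

Run:
```python
from d import *
delta(w([.4752,-.1407,.1896],(0,231,103)))
snap('scene','s11.png');snap('wrist','w11.png')
a=cv2.imread('pics/s11.png')[115:295,150:330];cv2.imwrite('pics/s11y.png',cv2.resize(cv2.convertScaleAbs(a,alpha=1.3),(600,600),interpolation=cv2.INTER_CUBIC))
```

```text
t 12.9 pos [0.4333 0.0884 0.0071] F [-0.2  3.5  6. ] xaxis yaw 0.1924232786957913 z [ 0.002  0.002 -1.   ] w 0.0054061593034286665
delta mm [ -1.8   1.7 -95.9]
```

View pics/s11y.png

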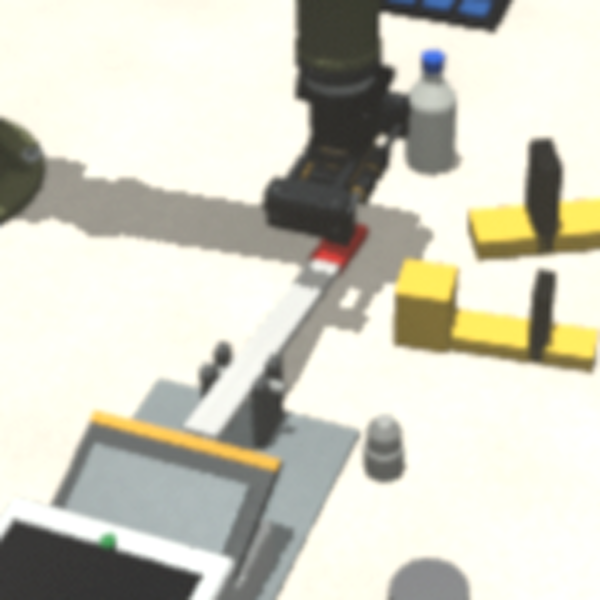

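View pics/w11.png

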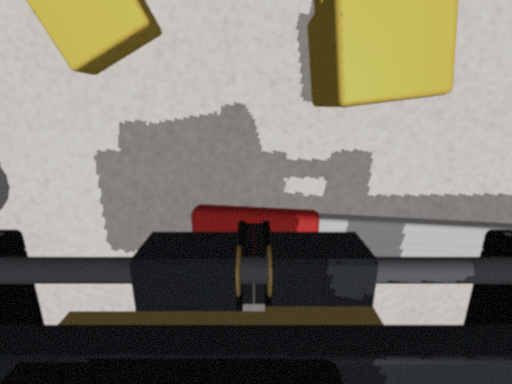

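Call:
step_arm(
  deltas=[
    [0,0,0,0,0,1.5,0],
    [0,0,0,0,0,3,0],
    [0,0,0,0,0,4.5,0],
    [0,0,0,0,0,6,0],
    [0,0,0,0,0,7,0],
    [0,0,0,0,0,8,0],
    [0,0,0,0,0,8.5,0],
    [0,0,0,0,0,9,0],
  ],
)

```text
time: 14.0
position: [0.4331, 0.0874, -0.0019]
tool_rot: [-3.126, -0.301, -0.002]
ft_force: [-1.8, 3.1, 8.6]
grip_width: 0.004
```

Call:
step_arm(
  deltas=[
    [0,0,0,0,0,0.3,0],
    [0,0,0,0,0,0.6,0],
    [0,0,0,0,0,0.9,0],
    [0,0,0,0,0,1.2,0],
    [0,0,0,0,0,1.5,0],
    [0,0,0,0,0,1.8,0],
    [0,0,0,0,0,2,0],
    [0,0,0,0,0,2,0],
  ],
)

```text
time: 15.0
position: [0.4333, 0.0874, -0.0024]
tool_rot: [3.127, 0.301, 0.001]
ft_force: [-6.1, 2.2, 23.0]
grip_width: 0.004
```

Call:
step_arm(
  deltas=[
    [0,0,0,0,0,-0.3,0],
    [0,0,0,0,0,-0.5,0],
    [0,0,0,0,0,-0.5,0],
    [0,0,0,0,0,-0.5,0],
    [0,0,0,0,0,-0.5,0],
    [0,0,0,0,0,-0.5,0],
    [0,0,0,0,0,-0.5,0],
    [0,0,0,0,0,-0.5,0],
  ],
)

```text
time: 16.0
position: [0.4332, 0.0874, -0.0023]
tool_rot: [3.127, 0.301, 0.001]
ft_force: [-4.6, 3.0, 17.7]
grip_width: 0.007
```

Run:
```python
from d import *
delta(w([.4752,-.1407,.1896],(0,231,103)))
snap('scene','s12.png');snap('wrist','w12.png');snap('top','t12.png')
a=cv2.imread('pics/s12.png')[115:295,150:330];cv2.imwrite('pics/s12y.png',cv2.resize(cv2.convertScaleAbs(a,alpha=1.3),(600,600),interpolation=cv2.INTER_CUBIC))
```

```text
t 16.0 pos [ 0.4332  0.0874 -0.0023] F [-4.6  3.  17.7] xaxis yaw 0.19190185084621358 z [ 0.001 -0.    -1.   ] w 0.007379311130953242
delta mm [  -1.7    0.9 -105.3]
```

View pics/s12y.png

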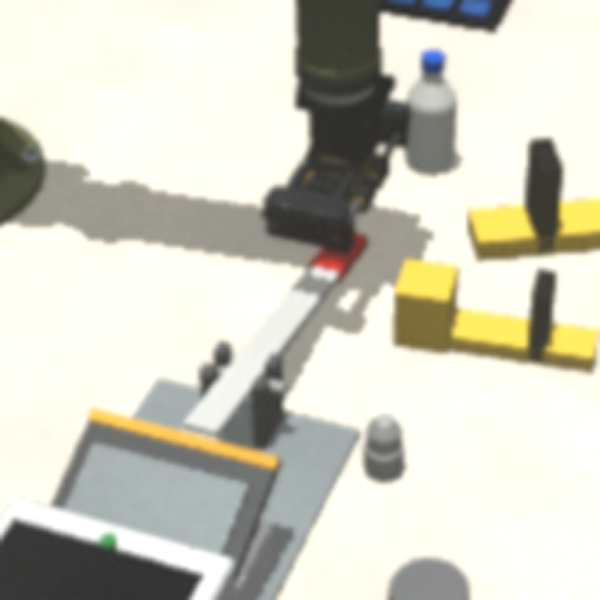

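View pics/t12.png

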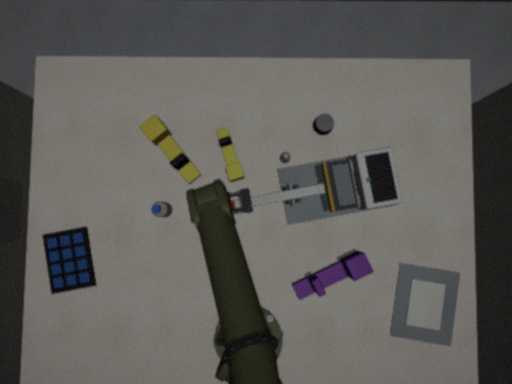

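View pics/w12.png

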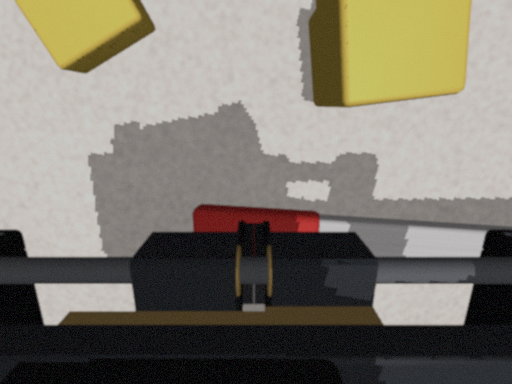

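Run:
```python
from bench import ctrl
s=ctrl.get_state();print(s['time'],s['position'],s['ft_force']);print(ctrl.close_job())
```

```text
16.15 [ 0.43321755  0.08737983 -0.00228831] [-4.80966308  3.27219039 18.46275649]
the job is handed in; nothing more can be done
None
```

I slid the yellow block about 10 cm out from under the lever by pushing its post. Then I pressed the red handle down onto its foot and handed the job in at 16.2 s, still holding it down.

**Block:** the last pictures show it upright and clear of the lever. The 10 cm comes from how far the fingers moved after meeting the post, not from a fresh measurement of the block.

**Lever:** the force stayed at about 5–9 N on the way down, then rose steeply when the foot met the bench. Travel from first contact was about 73 mm, as expected, and the final hold is about 18 N down. The lever's bar still lies in the saddle.

**Flap and the rest:** the flap stands open in the scene picture, but I did not measure its angle. The bottle, lens and canister are where they were.

**Disagreement:** in both the scene and wrist pictures, the shut fingertips sit about 3 cm above the reported TCP. Contact on the sleeve came at TCP z of about 0.072 m instead of 0.103 m, which confirmed it. I pressed by force and pictures rather than by the reported height. It also means the fingers probably met the post nearer its top than I had planned; the block still slid upright.

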